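# Index the swivel tool stand and lay the wrench in its cradle

## Robot

A 6-joint arm with a two-finger parallel gripper is mounted at the origin on the work surface. World frame = base frame: x ahead of the robot, y to its left, z up, the work surface at z = 0. Lengths are in m, angles in rad, forces in N, time in s.
With the tool pointing down it reaches from about 0.325 to 1 m from the base axis. Payload 5.1 kg.
Tool frame: the origin (TCP) lies midway between the tips of the shut fingers; the grasp point (between the pads) lies 19 mm behind it (manip.tcp_to_grasp is the distance from the TCP to the grasp point, in m); z points along the fingers, y is the line along which they close (so a half turn about z gives the same grasp; the last joint's range is limited). The gripper opens to 85 mm and grips with 20 to 120 N. Pads are 22 mm wide; open, the fingers measure 114 mm over their backs; the gripper's body (76 mm by 85 mm) begins 54 mm behind the grasp point. The pads swing forward as they close: fully open they stand 13 mm farther back than shut.
Start: joints at [-1.368, 0.124, 1.65, -0, 1.367, -0.083], TCP at [0.183, -0.624, 0.231] pointing down, gripper open.
Joint ranges: [-2.61, 2.61], [-1.02, 2.33], [0.03, 2.71], [-1.35, 4.49], [0.32, 2.68], [-2.91, 2.91]. Speed limits (rad/s): [2.57, 2.57, 3.14, 3.14, 3.14, 3.14].

## Interface

Orientations are given as [roll, pitch, yaw] about the fixed x, y, z axes, in that order (R = Rz(yaw) Ry(pitch) Rx(roll)).
In Python, from station import sensors, imaging, job_done, manip gives the robot as it stands.
- The arm moves only by the tool carry_out, never from a script. Its argument "plan" is a list that holds one entry, the list of rows, each a list of 7 numbers: the shift along the tool's x, y, z each as a share of 3 cm, from -1 to 1, then the turn, a rotation vector about the tool's x, y, z each as a share of 90 degrees, from -1 to 1, then the opening, from 0 (shut) to 1 (fully open). In form: [[[x, y, z, wx, wy, wz, claw], ...]]. A call has exactly 10 rows; each row shifts and turns the commanded pose from where the row before left it, along the tool's axes as they then stand; what a row does not reach is not made up. A row lasts 1/10 s, in which the tool goes at most 50 mm and 8.59 degrees, less where a joint would pass 70% of its speed; a pose out of reach is approached as far as the arm can. A call with a number of a shift or a turn outside -1 to 1 is refused whole. A call with a gripper value outside its range is refused whole. The fingers move at their own pace and stop on an object; "grip_force" is the grip in N (left out, the last holds). Time passes only in rows, so rows that do not move let the fingers close, or fill a call up. It gives the time, the measured TCP pose, the force, the opening and the grip force at its end, in the units of the state.
- sensors.get_state(): the state, without advancing time (a new reading comes with each control period).
- imaging.snapshot(name): name is "scene" or "top" or "wrist"; returns the picture (400x640x3 uint8, red, green, blue); there is no depth.
- imaging.calibration(name): a dict with "mtx" (3x3 intrinsics, pixels), "k1" (the pictures are not rectified: a ray, as slopes to the right and down, at radius r is drawn at 1 + k1 r^2 times it, then the intrinsics apply), "cam_to_world" (4x4, takes a point from camera to world coordinates). Camera axes: x right, y up, looking along -z (the intrinsics and any distortion apply to the point x, -y, -z); pixel columns grow to the right and rows downward; lengths in m; the calibration is good to about 2 mm. A picture is of the moment at which its call begins: read the wrist's pose just before it. calibration takes no time and is no camera call; for the wrist camera it gives the pose at the moment of the call.
- job_done(): hands the job in; it is judged then, once.
The state is a dict: "time_s": time; "joint_pos": joint angles; "joint_vel": joint speeds; "joint_efforts": joint torques, N m; "tool_pos": TCP position; "eef_rot": TCP orientation; "contact_force": force on the tool from outside, world axes, zero at the start; "ft_torque": the same for the moment, N m; "grip_width": finger opening in m; "grip_force": force on a finger pad.
Only numpy, scipy, OpenCV 4.12 (cv2) and the standard library are available. Lean on these libraries where they do the work, as an engineer would, in place of code of your own. Each camera call takes 0.05 s, during which the arm holds its last target. There are 200 camera calls.

## Task

Turn the swivel tool stand from its parked position to its working position: pull the spring plunger up by its black knob, swing the head counter-clockwise (seen from above) and let the plunger drop fully home in the next notch. Then lay the chrome wrench down in the two-saddle cradle on the head, its shank resting on the bottom of both saddles, and let go of everything. Leave the yellow case, the white box and the blue bin where they are.

Things in the scene. Friction and masses are not known exactly. Their poses are not given: they have to be found in the camera images.
- swivel: Fixed base of the swivel tool stand: dark round plate, 230 mm across, 12 mm thick, bolted down, with an upstanding rim (top face 40 mm above the bench) along part of its edge. Origin: centre of its underside; z up. The parking notch in the rim lies in the base's own +x direction (head angle 0). The working notch lies counter-clockwise of it, in a steel sector clamped on the rim.
- swivel_axis (a point): Vertical axis of the head, 56 mm above the bench. The plunger pin rides on the rim on a circle of 90 mm radius round it. Where the sector was clamped differs from stand to stand: the working notch is somewhere between head angles 1.0 and 1.5 rad and must be seen or felt. Notches: 14.4 mm wide for the 12 mm pin, over 12 mm deep, upright sides; otherwise the rim top is flat.
- head (a joint): Angle of the grey head (rad), counter-clockwise from above; 0 = parked, stops at -0.05 and 1.9. A disc 136 mm across, top 56 mm above the bench; its ear carries the plunger 90 mm from the axis in direction (base yaw + angle), the cradle lies beyond the axis. It turns easily (1 to 3 N at the knob, pin on the rim) while the pin is out of the notches; in a notch it is locked, 0.013 rad of play.
- plunger (a joint): Height of the sprung plunger above fully home (m): 0 = home in a notch, about 0.012 = its round-ended 12 mm pin rides on the rim top, 0.022 = upper stop. The spring presses it down with about 6 N when home, 10 N fully up, plus 1 N weight. It travels with the head and drops by itself into a notch that comes under it, if the knob is free to drop.
- knob_top (a point): Centre of the top face of the plunger's black round knob (36 mm diameter, 35 mm tall, vertical axis); 115 mm above the bench when home. Below the knob: a steel pin 12 mm thick and a guide 28 mm across ending 72 mm above the bench.
- cradle (a point): Middle of the cradle on the head, on the slot floor, 78 mm above the bench, 45 mm from the axis. The slot runs along this frame's y; its x points to the axis and the plunger. Two black saddles 12 mm thick stand at y = +40 and -40 mm (68 mm clear between; head top 22 mm below the slot floor). Flat floor; cheeks lean outwards, 22 mm high, 22 mm apart at the floor, 37 mm at the top.
- wrench: Loose chrome wrench, lying flat on the bench: 192 mm long along its x, 10 mm thick all over, straight shank 16 mm wide and 120 mm long in the middle, ring end 36 mm across at -x, open jaw 38 mm wide at +x; 0.22 kg or so. Origin: middle of the shank, on the underside. It may lie in the cradle either way round.
- tool_case: Bystander: yellow latched tool case, 180 mm along y, 110 mm along x, 63 mm high. Origin: centre of the underside. Not to be moved.
- anchor_box: Bystander: white nylon anchor box, 104 x 79 x 56 mm. Origin: centre of the underside. Not to be moved.
- blue_bin: Bystander: open blue bin, 130 x 110 x 70 mm. Origin: centre of the underside. Not to be moved.
Mind the look-alikes: they are no part of the job. Of the things that look like the swivel, the middle-sized one is meant.

How it is judged:
By the outcome, as a careful person would: the job done as asked, in the order asked, and still so for the second after the job is handed in, with the robot touching nothing.
It also fails if it takes over 67 s, if anything falls off the work surface, if the arm or the gripper's body presses on something with over 40 N, if the wrist force passes 120 N, or if a joint passes its speed limit or range.

## Working session

There is one attempt and no reset: what is moved stays moved. The work goes in short steps, Python scripts to look and compute and a tool call to move; the robot and the scene stay as the last step left them, time stands still between calls to the robot, and variables do not carry over. Pictures are saved under pics/ and viewed, at most 10 in all, crops included, and the job is handed in when it is done.

Besides the shell and the picture viewer there is one more tool, called after "Emit:" as a command line: name --argument value ..., lists and objects as JSON in quotes. carry_out: Moves the arm, as the interface text tells. Its arguments: {"type":"object","properties":{"plan":{"type":"array","items":{"type":"array","items":{"type":"array","items":{"type":"number","minimum":-1,"maximum":1}}}},"grip_force":{"type":"number"}},"required":["plan"]}

```bash
mkdir -p pics; ls
cat > h.py <<'E'
import numpy as np,cv2
from station import sensors,imaging,job_done,manip
def save(n,f):
    im=imaging.snapshot(n); cv2.imwrite('pics/'+f,im[...,::-1]); return im
def ray(c,u,v):
    K=np.array(c['mtx']);T=np.array(c['cam_to_world'])
    p=np.linalg.inv(K)@[u,v,1]; d=p[:2]/p[2]; r=np.linalg.norm(d); q=r
    for _ in range(30): q=r/(1+c['k1']*q*q)
    d=d*(q/r if r>0 else 1)
    return T[:3,3],T[:3,:3]@np.array([d[0],-d[1],-1])
def pt(c,u,v,z):
    o,d=ray(c,u,v); return o+d*(z-o[2])/d[2]
def proj(c,P):
    K=np.array(c['mtx']);T=np.array(c['cam_to_world'])
    q=T[:3,:3].T@(np.array(P)-T[:3,3]); s=np.array([q[0],-q[1]])/-q[2]
    s=s*(1+c['k1']*(s@s)); return (K@[s[0],s[1],1])[:2]
E
python3 - <<'E'
from h import *
s=sensors.get_state();print(s)
for n in('scene','top'):
    save(n,n+'0.png');c=imaging.calibration(n);print(n,c)
print(manip.tcp_to_grasp)
E
```

```text
pics
{'time_s': 0.0, 'joint_pos': array([-1.36759702e+00,  1.24555886e-01,  1.65168491e+00, -3.28261943e-05,
        1.36751923e+00, -8.25841505e-02]), 'joint_vel': array([-6.61738280e-05, -3.88099876e-04,  1.83366560e-03, -1.02796423e-03,
       -4.27653975e-04,  6.08275205e-04]), 'joint_efforts': array([-1.12807167e-03, -4.23618615e+01, -3.65448511e+01, -3.29853776e-05,
        7.07778512e-03, -1.90283833e-05]), 'tool_pos': array([ 0.18308863, -0.62303378,  0.23001372]), 'eef_rot': array([-3.13943001e+00, -1.46761289e-04,  2.85789961e-01]), 'contact_force': array([ 0.28658401,  0.41106969, -0.79434277]), 'ft_torque': array([-0.03389484,  0.04279963, -0.02727418]), 'grip_force': 0.0, 'grip_width': 0.0852468753173549}
scene {'mtx': array([[395.49242497,   0.        , 318.31398874],
       [  0.        , 395.49242497, 197.42457133],
       [  0.        ,   0.        ,   1.        ]]), 'k1': 0.017732794344924648, 'cam_to_world': array([[-0.16969967, -0.56541978,  0.80715704,  1.45164622],
       [ 0.98546894, -0.09131135,  0.14322431,  0.28769485],
       [-0.00727926,  0.81973331,  0.57269914,  0.77338804],
       [ 0.        ,  0.        ,  0.        ,  1.        ]])}
top {'mtx': array([[392.66493839,   0.        , 318.32510894],
       [  0.        , 392.66493839, 202.59231076],
       [  0.        ,   0.        ,   1.        ]]), 'k1': 0.00920348953198088, 'cam_to_world': array([[ 0.01398433,  0.98530511, -0.17023005,  0.3335274 ],
       [-0.99971097,  0.01710711,  0.0168915 ,  0.15799936],
       [ 0.01955542,  0.16994464,  0.98525956,  1.16846926],
       [ 0.        ,  0.        ,  0.        ,  1.        ]])}
0.0187
```

View pics/top0.png

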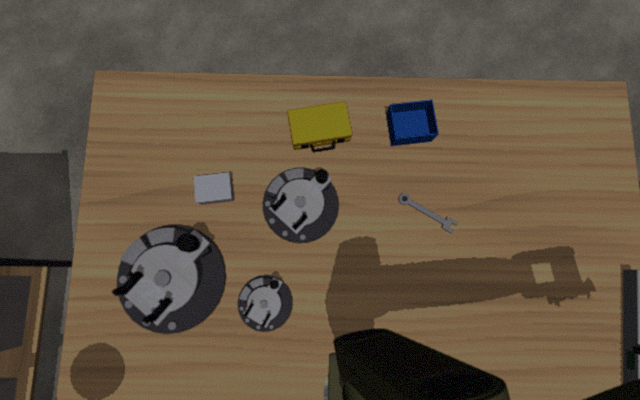

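View pics/scene0.png

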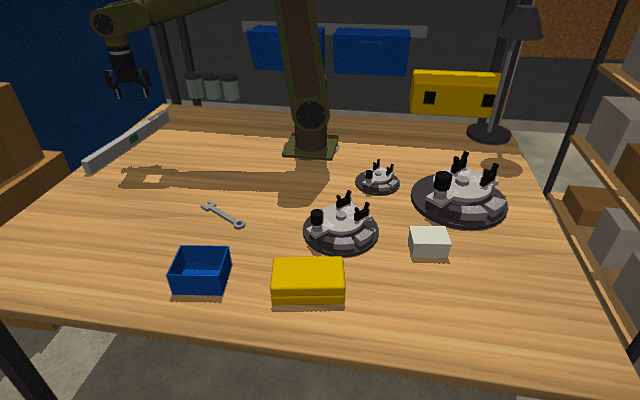

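The middle-sized stand is at about (301,204) in the top view, with its knob at about (321,176). The wrench's ring is at (404,199) and its jaw at (449,224). I'll enlarge these areas.

Run:
```python
from h import *
a=cv2.imread('pics/top0.png');b=cv2.imread('pics/scene0.png')
A=cv2.resize(a[160:250,255:345],None,fx=4.4,fy=4.4,interpolation=cv2.INTER_CUBIC)
B=cv2.resize(b[185:260,297:387],None,fx=4.4,fy=4.4,interpolation=cv2.INTER_CUBIC)
C=cv2.resize(a[185:240,390:465],None,fx=4,fy=4,interpolation=cv2.INTER_CUBIC)
W=np.zeros((600,800,3),np.uint8);W[:396,:396]=A;W[:B.shape[0],400:796]=B;W[:,:][398:398+202,0:300]=C[:202]
W=np.clip(W*1.6,0,255).astype(np.uint8)
for i in range(0,9):
    cv2.putText(W,str(255+10*i),(i*44,10),0,.3,(0,255,255));cv2.line(W,(i*44,0),(i*44,4),(0,255,255))
    cv2.putText(W,str(160+10*i),(0,i*44),0,.3,(0,255,255))
cv2.imwrite('pics/crop1.png',W)
c=imaging.calibration('top')
for n,u,v,z in[('axis',301,202,.056),('base',301,205,0.012),('knob',321,175,.115),('ring',404,199,.01),('jaw',449,224,.01)]: print(n,pt(c,u,v,z))
```

```text
axis [0.52659898 0.18874044 0.056     ]
base [0.52515255 0.18976114 0.012     ]
knob [0.59284903 0.13364394 0.115     ]
ring [ 0.54913768 -0.11967716  0.01      ]
jaw [ 0.47565744 -0.25258268  0.01      ]
```

View pics/crop1.png

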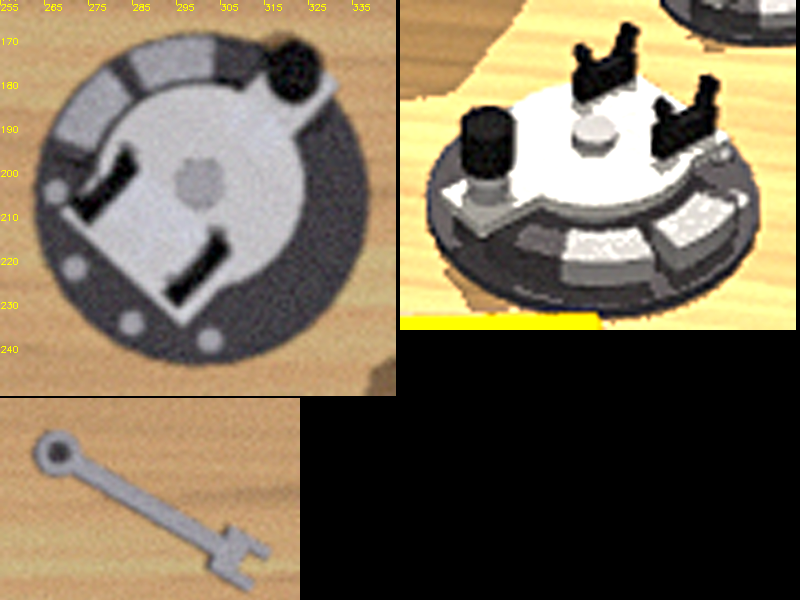

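Run:
```python
from h import *
c=imaging.calibration('top');s=imaging.calibration('scene')
f=lambda x,y:(255+(x-1.7)/4.4,160+(y-1.7)/4.4)
g=lambda x,y:(297+(x-401.7)/4.4,185+(y-1.7)/4.4)
base=pt(c,*f(201,199),.012);ax=pt(c,*f(199,182),.058);k=pt(c,*f(292,64),.115)
print(base,ax,k)
d=k-ax;print('yaw',np.arctan2(d[1],d[0]),np.hypot(*d[:2]))
for cr in[(127,88),(138,82),(118,95),(112,70),(128,99)]:
    n=pt(c,*f(*cr),.04)
    for o in (base,ax):
        e=n-o;print(cr,np.arctan2(e[1],e[0]),np.hypot(*e[:2]))
print('scene knob',pt(s,*g(488,120),.115),'hub',pt(s,*g(594,135),.06),'notch',pt(s,*g(655,238),.04),pt(s,*g(653,250),.04),)
C=lambda x,y:(390+(x-1.5)/4,185+(y-398-1.5)/4)
r=pt(c,*C(58,453),.01);m1=pt(c,*C(84,467),.01);m2=pt(c,*C(214,541),.01);j=pt(c,*C(236,554),.01)
print(r,m1,m2,j,(m1+m2)/2,np.arctan2(*(m1-m2)[1::-1]),np.hypot(*(m1-m2)[:2]))
```

```text
[0.5255974  0.19187169 0.012     ] [0.52917236 0.19207245 0.058     ] [0.59522954 0.1337372  0.115     ]
yaw -0.7234005464935387 0.08812804165385751
(127, 88) 0.624523770134703 0.08591396122591709
(127, 88) 0.6477709266663308 0.08291882693708805
(138, 82) 0.5268053286006045 0.08554478867645694
(138, 82) 0.546520891827874 0.08236960512317808
(118, 95) 0.7135643045025287 0.08570329455878904
(118, 95) 0.7399630191447664 0.08289798789713583
(112, 70) 0.6373919034805472 0.10185796004995533
(112, 70) 0.6572761319152155 0.09888502078267755
(128, 99) 0.670841395856149 0.07938675901147642
(128, 99) 0.6978431443242761 0.0764895815417797
scene knob [0.59320935 0.13024093 0.115     ] hub [0.52655266 0.19028598 0.06      ] notch [0.60159447 0.23939805 0.04      ] [0.61332503 0.23925064 0.04      ]
[ 0.55105849 -0.12009935  0.01      ] [ 0.54069373 -0.1394696   0.01      ] [ 0.48625913 -0.23542197  0.01      ] [ 0.47676438 -0.25150735  0.01      ] [ 0.51347643 -0.18744578  0.01      ] 1.054761645917601 0.11031765158169209
```

Emit:
carry_out --plan '[[[1,-1,0,0,0,0,1],[1,-1,0,0,0,0,1],[1,-1,0,0,0,0,1],[1,-1,0,0,0,0,1],[1,-1,0,0,0,0,1],[1,-1,0,0,0,0,1],[1,-1,0,0,0,0,1],[1,-1,0,0,0,0,1],[1,-1,0,0,0,0,1],[1,-1,0,0,0,0,1]]]'

```text
time_s: 1.1
tool_pos: [0.3867, -0.2495, 0.231]
eef_rot: [-3.141, 0.0, 0.285]
contact_force: [0.6, -0.7, -0.1]
grip_width: 0.0853
grip_force: 0.0
```

Emit:
carry_out --plan '[[[1,-1,0,0,0,0,1],[1,-1,0,0,0,0,1],[1,-1,0,0,0,0,1],[1,-1,0,0,0,0,1],[1,-1,0,0,0,0,1],[1,-1,0,0,0,0,1],[1,-1,0,0,0,0,1],[1,-1,0,0,0,0,1],[1,-1,0,0,0,0,1],[1,-1,0,0,0,0,1]]]'

```text
time_s: 2.1
tool_pos: [0.59, 0.1229, 0.2307]
eef_rot: [3.142, 0.001, 0.286]
contact_force: [0.3, -1.0, 0.6]
grip_width: 0.0854
grip_force: 0.0
```

Emit:
carry_out --plan '[[[0,0,0,0,0,0.092,1],[0,0,0,0,0,0.092,1],[0,0,0,0,0,0.092,1],[0,0,0,0,0,0.092,1],[0,0,0,0,0,0.092,1],[0,0,0,0,0,0.092,1],[0,0,0,0,0,0.092,1],[0,0,0,0,0,0,1],[0,0,0,0,0,0,1],[0,0,0,0,0,0,1]]]'

```text
time_s: 3.1
tool_pos: [0.5896, 0.1212, 0.2311]
eef_rot: [3.141, 0.0, -0.724]
contact_force: [-0.1, 0.1, -0.1]
grip_width: 0.0854
grip_force: 0.0
```

Run:
```python
from h import *
s=sensors.get_state();print(s['tool_pos'],s['eef_rot'],s['joint_pos'])
c=imaging.calibration('wrist');im=save('wrist','w1.png')
print(c)
for P in[(.594,.132,.115),(.527,.191,.056)]:print(proj(c,P))
```

```text
[0.5896037  0.12115988 0.23107278] [ 3.14129769e+00  3.08411027e-04 -7.23827583e-01] [1.13491929e-01 1.93683493e-02 1.76086457e+00 3.23400992e-05
 1.36178532e+00 2.40810908e+00]
{'mtx': array([[318.19515842,   0.        , 321.56372942],
       [  0.        , 318.19515842, 200.28466175],
       [  0.        ,   0.        ,   1.        ]]), 'k1': -0.038607829898295365, 'cam_to_world': array([[-6.61487731e-01,  7.11026473e-01,  2.38485507e-01,
         6.50270773e-01],
       [-7.49955723e-01, -6.27417022e-01, -2.09557377e-01,
         6.78573333e-02],
       [ 6.29023702e-04, -3.17473205e-01,  9.48267034e-01,
         3.73865869e-01],
       [ 0.00000000e+00,  0.00000000e+00,  0.00000000e+00,
         1.00000000e+00]])}
[308.66015947 198.0312482 ]
[311.7532975 257.3119149]
```

View pics/w1.png

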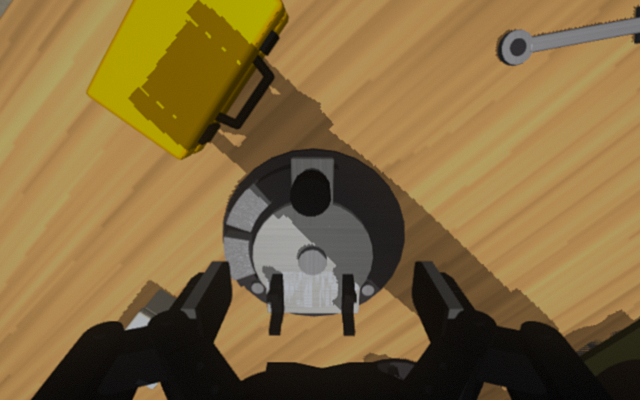

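The knob's top is at about (311,195), the hub at (312,261), and the gap in the light sector (the working notch) at about (237,236).

Run:
```python
from h import *
im=cv2.imread('pics/w1.png')
c=imaging.calibration('wrist')
k=pt(c,311,195,.115);a=pt(c,312,261,.06)
d=k-a;print(k,a,np.arctan2(d[1],d[0]),np.hypot(*d[:2]))
n=pt(c,237,236,.04);e=n-a;print(n,np.arctan2(e[1],e[0])-np.arctan2(d[1],d[0]),np.hypot(*e[:2]))
W=cv2.resize(im[140:320,210:420],None,fx=3.5,fy=3.3,interpolation=cv2.INTER_CUBIC)
W=cv2.resize(im[145:320,215:415],None,fx=3.4,fy=3.4,interpolation=cv2.INTER_CUBIC)
cv2.imwrite('pics/w1c.png',np.clip(W*1.6,0,255).astype(np.uint8))
```

```text
[0.59473832 0.12869975 0.115     ] [0.52500395 0.1923979  0.06      ] -0.7401909339776681 0.09444753525201481
[0.59836553 0.24355184 0.04      ] 1.3490925667773197 0.0894351523444498
```

View pics/w1c.png

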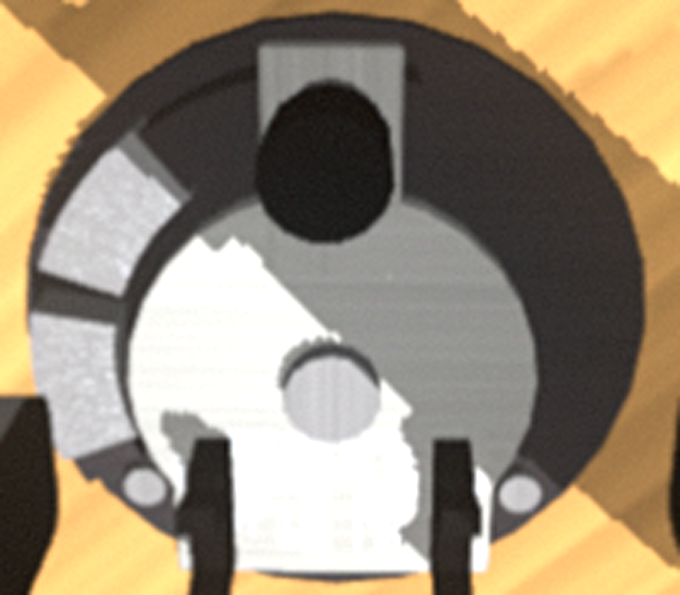

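Emit:
carry_out --plan '[[[-0.1,-0.34,0,0,0,0,1],[0,0,1,0,0,0,1],[0,0,1,0,0,0,1],[0,0,1,0,0,0,1],[0,0,1,0,0,0,1],[0,0,0.6,0,0,0,1],[0,0,0.5,0,0,0,1],[0,0,0,0,0,0,0.6],[0,0,0,0,0,0,0.5],[0,0,0,0,0,0,0.5]]]' --grip_force 40

```text
time_s: 4.15
tool_pos: [0.5955, 0.1311, 0.0801]
eef_rot: [-3.139, -0.002, -0.726]
contact_force: [0.1, -0.4, 0.2]
grip_width: 0.0444
grip_force: 0.0
```

Emit:
carry_out --plan '[[[0,0,0,0,0,0,0.3],[0,0,0,0,0,0,0.3],[0,0,0,0,0,0,0.3],[0,0,0,0,0,0,0.3],[0,0,0,0,0,0,0.3],[0,0,0,0,0,0,0.3],[0,0,0,0,0,0,0.3],[0,0,0,0,0,0,0.3],[0,0,0,0,0,0,0.3],[0,0,0,0,0,0,0.3]]]'

```text
time_s: 5.15
tool_pos: [0.5955, 0.1309, 0.0803]
eef_rot: [-3.139, -0.002, -0.726]
contact_force: [-0.9, 0.1, 5.7]
grip_width: 0.0347
grip_force: 40.3
```

Emit:
carry_out --plan '[[[0,0,-0.1,0,0,0,0.3],[0,0,-0.1,0,0,0,0.3],[0,0,-0.1,0,0,0,0.3],[0,0,-0.1,0,0,0,0.3],[0,0,-0.1,0,0,0,0.3],[0,0,-0.1,0,0,0,0.3],[0,0,0,0,0,0,0.3],[0,0,0,0,0,0,0.3],[0,0,0,0,0,0,0.3],[0,0,0,0,0,0,0.3]]]'

```text
time_s: 6.15
tool_pos: [0.5948, 0.1304, 0.0945]
eef_rot: [-3.14, -0.001, -0.727]
contact_force: [8.4, 0.2, -10.1]
grip_width: 0.0348
grip_force: 40.9
```

Emit:
carry_out --plan '[[[0,0,-0.1,0,0,0,0.3],[0,-0.09,0,0,0,-0.019,0.3],[-0.0054,-0.18,0,0,0,-0.0382,0.3],[-0.0054,-0.18,0,0,0,-0.0382,0.3],[-0.0054,-0.18,0,0,0,-0.0382,0.3],[-0.0054,-0.18,0,0,0,-0.0382,0.3],[-0.0054,-0.18,0,0,0,-0.0382,0.3],[-0.0054,-0.18,0,0,0,-0.0382,0.3],[-0.0054,-0.18,0,0,0,-0.0382,0.3],[-0.0054,-0.18,0,0,0,-0.0382,0.3]]]'

```text
time_s: 7.15
tool_pos: [0.6155, 0.1714, 0.0972]
eef_rot: [-3.14, -0.001, -0.215]
contact_force: [8.1, 0.9, -9.8]
grip_width: 0.0352
grip_force: 40.9
```

Emit:
carry_out --plan '[[[0.015,-0.192,0,0,0,-0.0407,0.3],[0.015,-0.192,0,0,0,-0.0407,0.3],[0.015,-0.192,0,0,0,-0.0407,0.3],[0.015,-0.192,0,0,0,-0.0407,0.3],[-0.0061,-0.192,0,0,0,-0.0407,0.3],[-0.0061,-0.192,0,0,0,-0.0407,0.3],[-0.0061,-0.192,0,0,0,-0.0407,0.3],[-0.0061,-0.192,0,0,0,-0.0407,0.3],[-0.0061,-0.192,0,0,0,-0.0407,0.3],[-0.0061,-0.192,0,0,0,-0.0407,0.3]]]'

```text
time_s: 8.15
tool_pos: [0.6094, 0.2281, 0.0958]
eef_rot: [-3.139, 0.004, 0.425]
contact_force: [0.6, 3.7, -10.3]
grip_width: 0.0353
grip_force: 41.1
```

Run:
```python
from h import *
c=imaging.calibration('wrist');s=sensors.get_state();print(s['tool_pos'],s['eef_rot'],s['contact_force'],s['joint_pos'])
im=save('wrist','w2.png')
W=cv2.resize(im[145:320,215:415,::-1],None,fx=3.4,fy=3.4,interpolation=cv2.INTER_CUBIC)
cv2.imwrite('pics/w2c.png',np.clip(W*1.8,0,255).astype(np.uint8))
```

```text
[0.60940086 0.22812026 0.0957781 ] [-3.13860074  0.00366077  0.42457142] [  0.57229435   3.68420619 -10.2638072 ] [0.27469667 0.24182055 1.75349506 0.00264186 1.15034481 1.4198438 ]
```

View pics/w2.png

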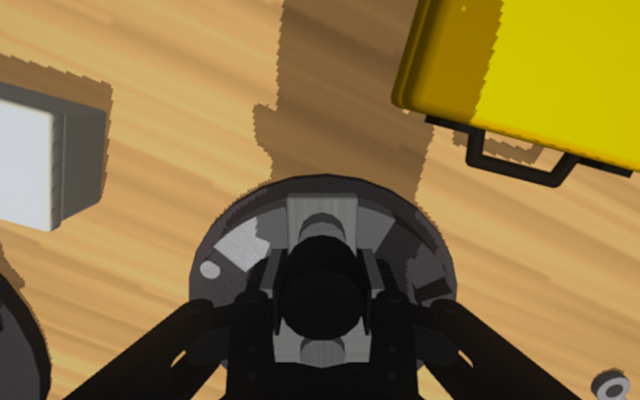

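Emit:
carry_out --plan '[[[0,0,0.1,0,0,0,0.3],[0,0,0.1,0,0,0,0.3],[0,0,0.05,0,0,0,0.3],[0,0,0,0,0,0,0.5],[0,0,0,0,0,0,0.5],[0,0,0,0,0,0,0.5],[0,0,0,0,0,0,0.5],[0,0,0.1,0,0,0,0.5],[0,0,0.1,0,0,0,0.5],[0,0,0,0,0,0,0.5]]]'

```text
time_s: 9.2
tool_pos: [0.6111, 0.2271, 0.0849]
eef_rot: [-3.141, 0.001, 0.423]
contact_force: [-0.1, -0.1, 0.2]
grip_width: 0.0429
grip_force: 0.0
```

Emit:
carry_out --plan '[[[0,-0.045,0,0,0,-0.0096,0.5],[0,-0.045,0,0,0,-0.0096,0.5],[0,-0.045,0,0,0,-0.0096,0.5],[0,-0.045,0,0,0,-0.0096,0.5],[0,-0.045,0,0,0,-0.0096,0.5],[0,-0.045,0,0,0,-0.0096,0.5],[0,-0.045,0,0,0,-0.0096,0.5],[0,-0.045,0,0,0,-0.0096,0.5],[0,-0.045,0,0,0,-0.0096,0.5],[0,-0.045,0,0,0,-0.0096,0.5]]]'

```text
time_s: 10.2
tool_pos: [0.6054, 0.2386, 0.0856]
eef_rot: [3.141, 0.0, 0.575]
contact_force: [1.6, -1.6, -0.7]
grip_width: 0.0427
grip_force: 1.0
```

Emit:
carry_out --plan '[[[0,-0.04,0,0,0,-0.008,0.5],[0,-0.04,0,0,0,-0.008,0.5],[0,-0.04,0,0,0,-0.008,0.5],[0,-0.04,0,0,0,-0.008,0.5],[0,-0.04,0,0,0,-0.008,0.5],[0,0,0,0,0,0,0.5],[0,0,0,0,0,0,0.5],[0,0,0,0,0,0,0.5],[0,0,0,0,0,0,0.5],[0,0,0,0,0,0,0.5]]]'

```text
time_s: 11.2
tool_pos: [0.6018, 0.2441, 0.0858]
eef_rot: [-3.142, 0.0, 0.637]
contact_force: [0.7, 0.3, 0.2]
grip_width: 0.0427
grip_force: 0.0
```

Emit:
carry_out --plan '[[[0,-0.04,0,0,0,-0.008,0.5],[0,-0.04,0,0,0,-0.008,0.5],[0,-0.04,0,0,0,-0.008,0.5],[0,-0.04,0,0,0,-0.008,0.5],[0,0,0,0,0,0,0.5],[0,0,0,0,0,0,0.5],[0,0,0,0,0,0,0.5],[0,0,0,0,0,0,0.5],[0,0,0,0,0,0,0.5],[0,0,0,0,0,0,0.5]]]'

```text
time_s: 12.2
tool_pos: [0.6002, 0.2453, 0.0858]
eef_rot: [3.137, 0.001, 0.688]
contact_force: [4.4, -8.8, -1.5]
grip_width: 0.0432
grip_force: 5.0
```

Emit:
carry_out --plan '[[[0,0.1,0,0,0,0,0.5],[0,0.1,0,0,0,0,0.5],[0,0,0,0,0,0,0.8],[0,0,0,0,0,0,1],[0,0,0,0,0,0,1],[0,0,-0.5,0,0,0,1],[0,0,-1,0,0,0,1],[0,0,-1,0,0,0,1],[0,0,-1,0,0,0,1],[0,0,-1,0,0,0,1]]]'

```text
time_s: 13.2
tool_pos: [0.6027, 0.2436, 0.2236]
eef_rot: [3.141, -0.001, 0.688]
contact_force: [0.2, 1.5, -0.2]
grip_width: 0.0852
grip_force: 0.0
```

Run:
```python
from h import *
c=imaging.calibration('wrist');s=sensors.get_state();print(s['tool_pos'],s['eef_rot'],s['contact_force'],s['joint_pos'])
im=save('wrist','w3.png')[...,::-1]; b=save('scene','s3.png')[...,::-1]
W=np.zeros((600,800,3),np.uint8)
W[:400]=cv2.resize(im[80:400,:],(800,400)) 
W[400:,:400]=cv2.resize(b[180:260,280:440],(400,200),interpolation=cv2.INTER_CUBIC)
cv2.imwrite('pics/w3c.png',np.clip(W*1.6,0,255).astype(np.uint8))
for z in(.115,.127):
  a=np.array([.5265,.1915]);t=.595;print(proj(c,[*(a+.09*np.array([np.cos(t),np.sin(t)])),z]))
```

```text
[0.60268677 0.24355894 0.22357525] [ 3.14115342e+00 -1.40095368e-03  6.87566441e-01] [ 0.2240592   1.53188396 -0.23444975] [3.01453224e-01 1.27802107e-01 1.65902559e+00 1.23602945e-04
 1.35330173e+00 1.18465684e+00]
[322.68432872 200.18893139]
[322.7335394 204.93841  ]
```

View pics/w3c.png

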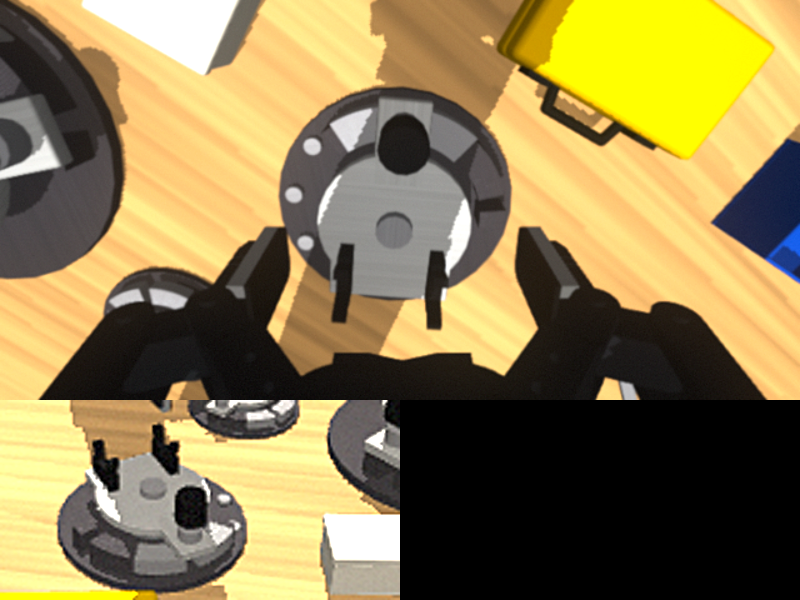

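The knob's top centre is at about (323,199), which fits the home height of 115 mm (200 predicted for home, 205 for riding on the rim). The head is locked in the working notch. Next is the wrench.

Emit:
carry_out --plan '[[[-0.955,0.767,0,0,0,0,1],[-0.955,0.767,0,0,0,0,1],[-0.955,0.767,0,0,0,0,1],[-0.955,0.767,0,0,0,0,1],[-0.955,0.767,0,0,0,0,1],[-0.955,0.767,0,0,0,0,1],[-0.955,0.767,0,0,0,0,1],[-0.955,0.767,0,0,0,0,1],[-0.955,0.767,0,0,0,0,1],[-0.955,0.767,0,0,0,0,1]]]'

```text
time_s: 14.3
tool_pos: [0.5265, -0.1175, 0.2209]
eef_rot: [3.142, -0.0, 0.688]
contact_force: [-0.2, 1.1, 0.4]
grip_width: 0.0855
grip_force: 0.0
```

Emit:
carry_out --plan '[[[-0.955,0.767,0,0,0,0,1],[-0.955,0.767,0,0,0,0,1],[0,0,0,0,0,-0.078,1],[0,0,0,0,0,-0.078,1],[0,0,0,0,0,-0.078,1],[0,0,0.5,0,0,0,1],[0,0,0.5,0,0,0,1],[0,0,0,0,0,0,1],[0,0,0,0,0,0,1],[0,0,0,0,0,0,1]]]'

```text
time_s: 15.3
tool_pos: [0.5123, -0.1882, 0.1909]
eef_rot: [3.141, -0.0, 1.054]
contact_force: [0.2, -0.7, -0.1]
grip_width: 0.085
grip_force: 0.0
```

Run:
```python
from h import *
c=imaging.calibration('wrist');s=sensors.get_state();print(s['tool_pos'],s['eef_rot'],s['contact_force'],s['joint_pos'])
im=save('wrist','w4.png')[...,::-1]; t=save('top','t4.png')[...,::-1]
np.save('cw4.npy',c,allow_pickle=True)
W=np.zeros((600,800,3),np.uint8)
W[:400,:640]=im
W[400:,:300]=cv2.resize(t[160:250,255:345],(300,300),interpolation=cv2.INTER_CUBIC)[:200]
W[200:,:][:400,:]=W[200:,:]
B=cv2.resize(t[160:250,255:345],(396,396),interpolation=cv2.INTER_CUBIC)
W=np.zeros((600,800,3),np.uint8);W[:250,:640]=im[130:380];W[204+50:204+50+346,:396]=B[:346]
cv2.imwrite('pics/w4c.png',np.clip(W*1.6,0,255).astype(np.uint8))
```

```text
[ 0.5122743  -0.18817482  0.19090911] [ 3.14143202e+00 -2.55272473e-05  1.05447891e+00] [ 0.24767016 -0.67561363 -0.1448786 ] [-4.50412263e-01 -7.81171792e-02  1.92481073e+00  1.54788777e-05
  1.29473714e+00  6.59009391e-02]
```

View pics/w4c.png

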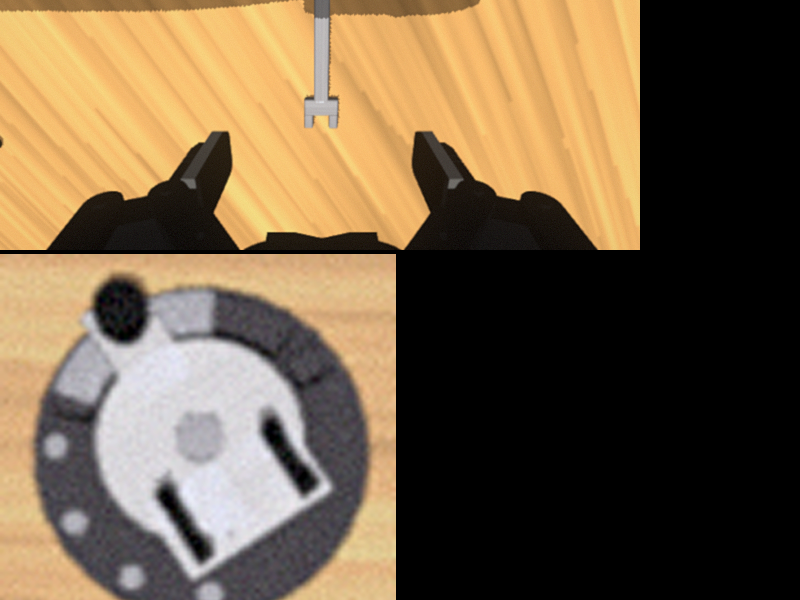

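Run:
```python
from h import *
c=np.load('cw4.npy',allow_pickle=True).item()
m=pt(c,321,130+98,.01);u=pt(c,322,130+15,.01);print('jaw end of shank',m,u,np.arctan2(*(u-m)[1::-1]))
d=(u-m)/np.linalg.norm(u-m);print('mid',m+.06*d)
t=imaging.calibration('top')
f=lambda x,y:(255+(x-1.7)/4.4,160+(y-254-1.7)/4.4)
a=pt(t,*f(199,436),.06);k=pt(t,*f(121,302),.115)
e=k-a;print('axis',a,'knob',k,np.arctan2(e[1],e[0]),np.hypot(*e[:2]))
P=[pt(t,*f(*q),.1) for q in[(163,484),(205,560),(270,415),(313,488)]]
s1=(P[0]+P[1])/2;s2=(P[2]+P[3])/2;print('cradle',(s1+s2)/2,s1,s2,np.hypot(*(s1-s2)[:2]),'slot dir',np.arctan2(*(s1-s2)[1::-1]),
 [np.arctan2(*(P[i]-P[i+1])[1::-1]) for i in(0,2)])
for a in ([.5265,.1915],):
  for th in(.58,.60,.62): print(th,np.array(a)-.045*np.array([np.cos(th),np.sin(th)]))
```

```text
jaw end of shank [ 0.48215886 -0.23856006  0.01      ] [ 0.52815599 -0.15951237  0.01      ] 1.0437987826562694
mid [ 0.51233529 -0.1867008   0.01      ]
axis [0.52881999 0.19201108 0.06      ] knob [0.60350291 0.24101138 0.115     ] 0.5806593631553024 0.08932283048176118
cradle [0.49018622 0.16580286 0.1       ] [0.46738064 0.19895847 0.1       ] [0.51299181 0.13264725 0.1       ] 0.08048326759235486 slot dir 2.173311091409497 [np.float64(0.5234388519144209), np.float64(0.5404281273030243)]
0.58 [0.48885918 0.16683892]
0.6 [0.4893599  0.16609109]
0.62 [0.48987547 0.16535342]
```

Emit:
carry_out --plan '[[[0,0,1,0,0,0,0.6],[0,0,1,0,0,0,0.6],[0,0,1,0,0,0,0.6],[0,0,1,0,0,0,0.6],[0,0,1,0,0,0,0.6],[0,0,0.7,0,0,0,0.6],[0,0,0.4,0,0,0,0.6],[0,0,0.1,0,0,0,0.6],[0,0,0,0,0,0,0.4],[0,0,0,0,0,0,0.05]]]' --grip_force 50

```text
time_s: 16.4
tool_pos: [0.5133, -0.1888, 0.0064]
eef_rot: [3.139, -0.0, 1.055]
contact_force: [-0.1, 0.3, -0.3]
grip_width: 0.023
grip_force: 0.0
```

Emit:
carry_out --plan '[[[0,0,0,0,0,0,0.05],[0,0,0,0,0,0,0.05],[0,0,0,0,0,0,0.05],[0,0,0,0,0,0,0.05],[0,0,0,0,0,0,0.05],[0,0,0,0,0,0,0.05],[0,0,-0.1,0,0,0,0.05],[0,0,-0.3,0,0,0,0.05],[0,0,-0.5,0,0,0,0.05],[0,0,-0.5,0,0,0,0.05]]]'

```text
time_s: 17.4
tool_pos: [0.5119, -0.1881, 0.0478]
eef_rot: [-3.141, 0.0, 1.055]
contact_force: [-0.1, 0.3, -1.5]
grip_width: 0.0136
grip_force: 48.9
```

Emit:
carry_out --plan '[[[0,0,-0.6,0,0,-0.0888,0.05],[0,0,-0.6,0,0,-0.0888,0.05],[0,0,-0.6,0,0,-0.0888,0.05],[0,0,-0.6,0,0,-0.0888,0.05],[0,0,-0.6,0,0,-0.0888,0.05],[0,0,-0.6,0,0,-0.0888,0.05],[0,0,-0.6,0,0,-0.0888,0.05],[0,0,-0.6,0,0,-0.0888,0.05],[0,0,0,0,0,0,0.05],[0,0,0,0,0,0,0.05]]]'

```text
time_s: 18.4
tool_pos: [0.5123, -0.1883, 0.1917]
eef_rot: [3.141, 0.001, 2.168]
contact_force: [0.4, -0.4, -3.3]
grip_width: 0.0133
grip_force: 48.9
```

Emit:
carry_out --plan '[[[0.92,0.55,0,0,0,0,0.05],[0.92,0.55,0,0,0,0,0.05],[0.92,0.55,0,0,0,0,0.05],[0.92,0.55,0,0,0,0,0.05],[0.92,0.55,0,0,0,0,0.05],[0.92,0.55,0,0,0,0,0.05],[0.92,0.55,0,0,0,0,0.05],[0.92,0.55,0,0,0,0,0.05],[0.92,0.55,0,0,0,0,0.05],[0.92,0.55,0,0,0,0,0.05]]]'

```text
time_s: 19.4
tool_pos: [0.4913, 0.1339, 0.1893]
eef_rot: [-3.139, -0.001, 2.168]
contact_force: [0.9, -0.3, -2.6]
grip_width: 0.0133
grip_force: 49.0
```

Emit:
carry_out --plan '[[[0.92,0.55,0,0,0,0,0.05],[0,0,0,0,0,0,0.05],[0,0,0,0,0,0,0.05],[0,0,0,0,0,0,0.05],[0,0,0,0,0,0,0.05],[0,0,0,0,0,0,0.05],[0,0,0,0,0,0,0.05],[0,0,0,0,0,0,0.05],[0,0,0,0,0,0,0.05],[0,0,0,0,0,0,0.05]]]'

```text
time_s: 20.4
tool_pos: [0.4905, 0.1648, 0.1909]
eef_rot: [3.142, 0.0, 2.171]
contact_force: [0.1, -0.3, -3.1]
grip_width: 0.0134
grip_force: 49.1
```

Run:
```python
from h import *
c=imaging.calibration('wrist');s=sensors.get_state();print(s['tool_pos'],s['eef_rot'],s['contact_force'],s['grip_width'])
np.save('cw5.npy',c,allow_pickle=True)
im=save('wrist','w5.png')[...,::-1]
cv2.imwrite('pics/w5b.png',np.clip(cv2.resize(im[60:,:],(800,425))*1.6,0,255).astype(np.uint8))
a=np.array([.5265,.1915]);
for sgn in(1,-1):
  q=np.array([.4895,.1661])+sgn*.04*np.array([np.cos(2.171),np.sin(2.171)])
  print('saddle floor',(proj(c,[*q,.078])-[0,60])*1.25)
  for r in(1,-1):
   print(' tip',(proj(c,[*(q+r*.0185*np.array([np.cos(.6),np.sin(.6)])),.1])-[0,60])*1.25)
```

```text
[0.49053509 0.16476086 0.19087403] [3.14152380e+00 3.33356916e-05 2.17059814e+00] [ 0.1173218  -0.25501138 -3.13711502] 0.013426895455859391
saddle floor [401.85521671 109.29806237]
 tip [433.17821217 115.23784503]
 tip [370.48646365 115.1837324 ]
saddle floor [401.79606141 222.72172933]
 tip [430.06374052 237.16326541]
 tip [373.47766402 237.11196819]
```

View pics/w5b.png

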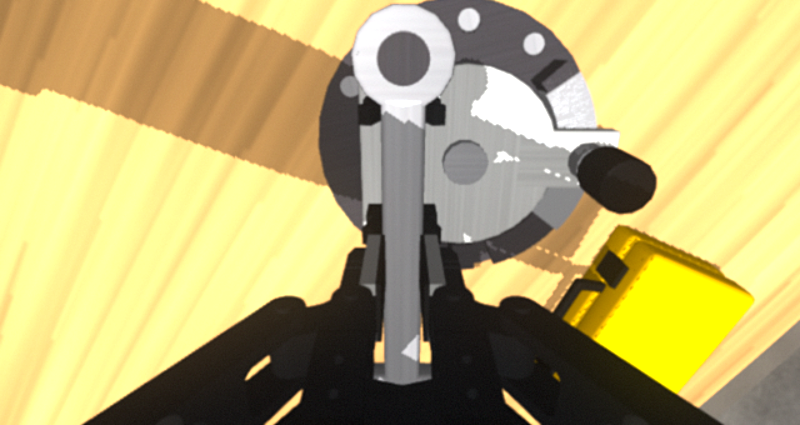

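Emit:
carry_out --plan '[[[0,0,0.8,0,0,0,0.05],[0,0,0.8,0,0,0,0.05],[0,0,0.8,0,0,0,0.05],[0,0,0.4,0,0,0,0.05],[0,0,0.3,0,0,0,0.05],[0,0,0.2,0,0,0,0.05],[0,0,0.1,0,0,0,0.05],[0,0,0,0,0,0,0.05],[0,0,0,0,0,0,0.05],[0,0,0,0,0,0,0.05]]]'

```text
time_s: 21.45
tool_pos: [0.4911, 0.165, 0.0897]
eef_rot: [3.14, 0.001, 2.171]
contact_force: [0.4, -0.3, -3.0]
grip_width: 0.0135
grip_force: 49.1
```

Emit:
carry_out --plan '[[[0,0,0.05,0,0,0,0.05],[0,0,0.05,0,0,0,0.05],[0,0,0.05,0,0,0,0.05],[0,0,0,0,0,0,0.05],[0,0,0,0,0,0,0.05],[0,0,0,0,0,0,0.05],[0,0,0,0,0,0,0.05],[0,0,0,0,0,0,0.05],[0,0,0,0,0,0,0.05],[0,0,0,0,0,0,0.05]]]'

```text
time_s: 22.45
tool_pos: [0.4906, 0.1649, 0.0846]
eef_rot: [3.141, 0.0, 2.171]
contact_force: [-3.3, -1.0, 2.9]
grip_width: 0.0138
grip_force: 49.9
```

Emit:
carry_out --plan '[[[0,0,0.05,0,0,0,0.05],[0,0,0,0,0,0,0.05],[0,0,0,0,0,0,0.05],[0,0,0,0,0,0,0.05],[0,0,0,0,0,0,0.05],[0,0,0,0,0,0,0.05],[0,0,0,0,0,0,0.05],[0,0,0,0,0,0,0.05],[0,0,0,0,0,0,0.05],[0,0,0,0,0,0,0.05]]]'

```text
time_s: 23.45
tool_pos: [0.4907, 0.1649, 0.0845]
eef_rot: [-3.141, -0.0, 2.171]
contact_force: [-7.0, -1.6, 12.1]
grip_width: 0.0138
grip_force: 50.9
```

Emit:
carry_out --plan '[[[0,0,-0.05,0,0,0,0.05],[0,0,0,0,0,0,0.3],[0,0,0,0,0,0,0.4],[0,0,0,0,0,0,0.45],[0,0,0,0,0,0,0.45],[0,0,0,0,0,0,0.45],[0,0,-0.2,0,0,0,0.45],[0,0,-0.6,0,0,0,0.45],[0,0,-1,0,0,0,0.45],[0,0,-1,0,0,0,0.45]]]'

```text
time_s: 24.45
tool_pos: [0.4901, 0.1648, 0.1692]
eef_rot: [-3.141, -0.0, 2.171]
contact_force: [0.7, -0.9, -0.5]
grip_width: 0.0383
grip_force: 0.0
```

Emit:
carry_out --plan '[[[0,0,-1,0,0,0,0.45],[0,0,-1,0,0,0,0.45],[-1,0,0,0,0,0,0.45],[-1,0,0,0,0,0,0.45],[-1,0,0,0,0,0,0.45],[-1,0,0,0,0,0,0.45],[0,0,0,0,0,0,0.45],[0,0,0,0,0,0,0.45],[0,0,0,0,0,0,0.45],[0,0,0,0,0,0,0.45]]]'

```text
time_s: 25.45
tool_pos: [0.5578, 0.0666, 0.2285]
eef_rot: [3.141, -0.0, 2.172]
contact_force: [0.1, -0.3, -0.7]
grip_width: 0.0386
grip_force: 0.0
```

Run:
```python
from h import *
im=save('wrist','w6.png')[...,::-1]; b=save('scene','s6.png')[...,::-1]; t=save('top','t6.png')[...,::-1]
W=np.zeros((600,800,3),np.uint8)
W[:300,:480]=cv2.resize(im,(480,300)) 
W[300:,:800]=cv2.resize(b[185:261,260:462],(800,300),interpolation=cv2.INTER_CUBIC)
W[:300,490:790]=cv2.resize(t[155:255,250:350],(300,300),interpolation=cv2.INTER_CUBIC)
cv2.imwrite('pics/w6c.png',np.clip(W*1.6,0,255).astype(np.uint8))
```

```text
(no output)
```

View pics/w6c.png

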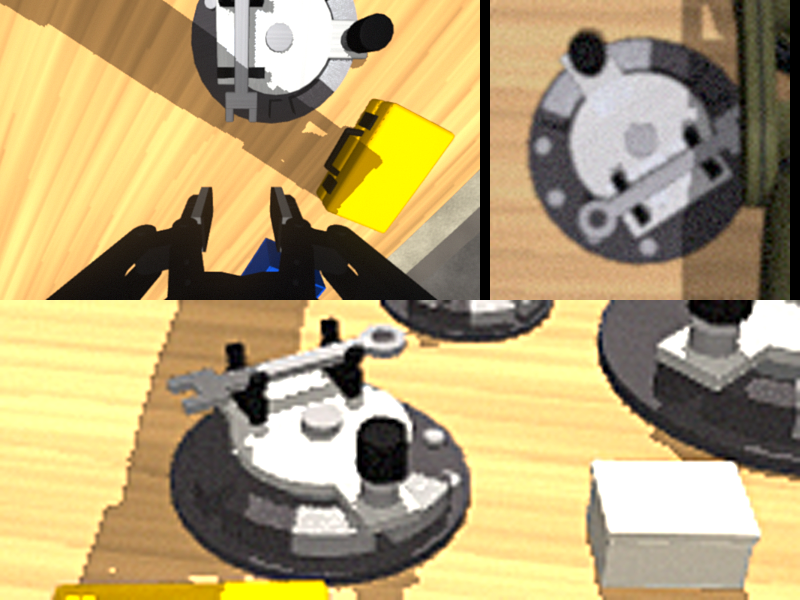

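Run:
```python
from h import *
c=imaging.calibration('scene')
q=lambda P:(lambda p:((p[0]-260)*800/202,300+(p[1]-185)*300/76))(proj(c,P))
a=np.array([.5265,.1915]);u=np.array([np.cos(.597),np.sin(.597)])
for z in(.115,.127):print('knob',q([*(a+.09*u),z]))
cr=np.array([.4905,.1649]);v=np.array([np.cos(2.171),np.sin(2.171)])
print('ring',q([*(cr+.078*v),.088]),'jaw base',q([*(cr-.06*v),.088]),'hub',q([*a,.06]))
```

```text
knob (np.float64(383.5062697722237), np.float64(428.60097547132614))
knob (np.float64(384.36157575397533), np.float64(414.6696917010518))
ring (np.float64(383.42751459189327), np.float64(333.7675995086832)) jaw base (np.float64(220.92241688523254), np.float64(378.25748144050186)) hub (np.float64(321.2471484825413), np.float64(419.70368764203613))
```

```bash
python3 -c "
from station import job_done
print(job_done())"
```

```text
the job is handed in; nothing more can be done
None
```

The job is handed in, at about 26 s of robot time. The stand is turned with its plunger home in the working notch and the wrench lies in both saddles, judged from force readings and the final pictures. The gripper is clear, and the case, box and bin were not touched.

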